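Seat the grating disc on the food processor

TASK

Push one of the blue posts with a fingertip to turn the grating disc on the food-processor base until the orange notch in its rim stands over the orange pin, then press down on the black hub until the disc is fully home. Do not pinch the posts or lift the disc, and leave the things standing around where they are.

Things in the scene. Friction and masses are not known exactly. Their poses are not given: they have to be found in the camera images.
- processor_base: Round grey motor base of a small food processor, fixed to the worktop, 152 mm across, its deck 62 mm above its underside; black dial on its near side (-x of its own frame). Origin: centre of its underside, which is also the turning axis of the disc. On the far side (+x of its own frame) an orange bracket (14 mm wide, 71 to 84 mm from the axis, top 78 mm above the worktop, level with the raised disc's upper face) carries the orange drive pin inwards.
- drive_pin (a point): Middle of the top of the orange drive pin: a rounded bar, 8 mm wide, lying radially from 53 mm off the axis out to the bracket, 62 mm from the axis at this point, top 71.5 mm above the worktop. It lies just under the rim of the disc until the disc is seated.
- disc_notch (a point): Middle of the notch in the disc's rim, on the disc's underside, 62 mm from the axis; the notch is 14 mm wide, open to the outside, 19 mm deep from the rim, and has orange cheeks. The disc is white, 136 mm across, 6 mm thick, with steel grating strips; at first its upper face is 78 mm above the worktop.
- hub_top (a point): Centre of the flat top (28 mm across) of the black hub in the middle of the disc, on the turning axis; 10 mm above the disc's upper face, 88 mm above the worktop at first. The place to press.
- left_post: Blue upright post on the disc's upper face, 14 mm across (18 mm at the foot), 24 mm high, 52 mm from the axis, a quarter turn counter-clockwise (from above) from the notch. Origin: centre of its foot, on the disc's upper face. A sideways push of about 1.2 N turns the disc, either way; it stays where it is left. Stays on the robot's side when the disc is turned clockwise (disc_turn from under pi to 0).
- right_post: A like blue post opposite, a quarter turn clockwise from the notch; origin at the centre of its foot. Stays on the robot's side when the disc is turned counter-clockwise (disc_turn from over pi to 6.283). A wall cabinet hangs 0.33 m above the worktop, from about 0.63 m ahead of the robot: a hand over the far side of the disc may hit it, so use the post that stays near.
- disc_turn (a joint): Angle of the disc in rad, counter-clockwise positive seen from above; 0 (or a full turn, 6.283) when the notch is exactly over the pin. At the start it lies between 0.6 and 5.68.
- disc_drop (a joint): How far the disc has been pressed down, in m: 0 raised (start), 0.009 fully home. The fit on the spindle is snug: it stays at whatever height it is left and needs about 5 N down. Away from the pin it is stopped by the pin after 0.5 mm; it goes down if the notch is within about 0.05 rad of the pin. It could also be drawn up, by 15 mm at most (negative values).
- tea_mug: striped tea mug with a handle, 83x116x100 mm, loose; origin at the centre of its underside. Bystander.
- salt_shaker: salt shaker with a grey cap, 44 mm across, 90 mm high, loose; origin at the centre of its underside. Bystander.
- rice_bowl: small white bowl, 115 mm across, 51 mm high, loose; origin at the centre of its underside. Bystander.
- spice_jar: spice jar with a red cap, 45 mm across, 106 mm high, loose; origin at the centre of its underside. Bystander.
- tape_roll: roll of tape lying flat, 93 mm across, 25 mm high, loose; origin at the centre of its underside. Bystander.
- pepper_mill: dark wooden pepper mill, 58 mm across, 160 mm high, loose; origin at the centre of its underside. Bystander.

How it is judged (in metres and radians):
At the end, for the whole second after the job is handed in: The disc has been pressed down at least 7.5 of its 9 mm, its notch is round the drive pin (within 6 mm sideways), and it is at rest (value of joint disc_drop above 0.0075 m and horizontal distance between disc_notch and drive_pin below 0.006 m and velocity of joint disc_drop below 0.005 m/s and velocity of joint disc_turn between -0.05 and 0.05 rad/s); the robot touches nothing.
It fails at once if the disc is lifted more than 4 mm above its starting height (value of joint disc_drop below -0.004 m).
It fails at once if a post is pinched or struck (more than 15 N on it) (contact force between the fingers and left_post above 15 N or contact force between the fingers and right_post above 15 N).
It fails at once if one of the bystanders (mug, salt shaker, bowl, spice jar, pepper mill, tape roll) is moved more than 30 mm (distance of any of tea_mug, tape_roll, rice_bowl, spice_jar, salt_shaker, pepper_mill from where it was at the start of the episode above 0.03 m).
It also fails if it takes over 58 s, if anything falls off the work surface, if the arm or the gripper's body presses on something with over 40 N, if the wrist force passes 120 N, or if a joint passes its speed limit or range.

ROBOT

A 6-joint arm with a two-finger parallel gripper is mounted at the origin on a cart in front of the work surface, level with it; the furniture and walls round the work are solid. World frame = base frame: x ahead of the robot, y to its left, z up, the work surface at z = 0. Lengths are in m, angles in degrees, forces in N, time in s.
With the tool pointing down it reaches from about 0.35 to 0.975 m from the base axis. Payload 7.1 kg.
Tool frame: the origin (TCP) lies at the very end of the fingers, on their centre line; the grasp point (between the pads) lies env.tcp_to_grasp behind it (env.tcp_to_grasp is the distance from the TCP to the grasp point, in m); z points along the fingers, y is the direction in which the jaws open and shut (so a half turn about z gives the same grasp; the last joint's range is limited). The gripper opens to 88 mm and grips with 3 to 60 N. Pads are 20 mm wide; open, the fingers measure 115 mm over their backs; the gripper's body (75 mm by 178 mm) begins 61 mm behind the grasp point.
Start: joints at [72.25, 24.242, 93.386, -0, 62.372, -1.089], TCP at [0.179, 0.599, 0.223] pointing down, gripper open.
Joint ranges: [-172.04, 172.04], [-51.8, 120.97], [4.93, 147.93], [-75.15, 255.16], [6.16, 154.13], [-145.62, 145.62]. Speed limits (degrees/s): [136.94, 136.94, 172.46, 180, 180, 180].

INTERFACE

Orientations are given as a 3x3 rotation matrix whose columns are the frame's x, y, z axes.
In Python, from station import env, eyes, ticket, spotter gives the robot as it stands. The module is installed in compiled form; this text tells all that it offers.
- The arm moves only by the tool servo_tool, never from a script. Its argument "increments" is a list of rows, each a list of 4 numbers: the shift along the tool's x, y, z each as a share of 20 cm, from -1 to 1, then the turn about the tool's z as a share of pi/2 rad, from -1 to 1. A call has 1 to 10 rows; each row is the pose to reach, as a shift and turn from the pose measured when the call began, along the tool's axes at that moment; what a row does not reach only later rows make up. A row lasts 1/10 s, in which the tool goes at most 50 mm and 8.59 degrees, less where a joint would pass 70% of its speed; a pose out of reach is approached as far as the arm can. A call with a number of a shift or a turn outside -1 to 1 is refused whole. A call with a gripper value outside its range is refused whole. "hand" is the finger opening in mm, from 0 to 87.8, set as the call begins (left out, the last holds). The fingers move at their own pace and stop on an object; the grip force is fixed at half the most. Time passes only in rows, so rows that repeat a pose let the fingers close. It gives the time, the measured TCP pose, the force and the opening at its end, in the units of the state.
- env.state(): the state, without advancing time (a new reading comes with each control period).
- eyes.grab_frame(name): name is "scene" or "top" or "wrist"; returns (picture, depth): 420x560x3 uint8, red, green, blue; 420x560 float32, m along the optical axis (not along the pixel's ray), 0 where there is no reading.
- eyes.camera_info(name): a dict with "mtx" (3x3 intrinsics, pixels), "distortion" ([k1, k2, p1, p2, k3] as OpenCV has them; the pictures are not rectified), "rvec" (rotation vector, rad) and "tvec" (3), from world to camera coordinates, as OpenCV has them. Camera axes: x right, y down, z forward; pixel columns grow to the right and rows downward; lengths in m; the calibration is good to about 2 mm. A picture is of the moment at which its call begins: read the wrist's pose just before it. camera_info takes no time and is no camera call; for the wrist camera it gives the pose at the moment of the call.
- ticket.job_done(): hands the job in, once; it reports no verdict.
Trained networks look in the newest picture that a camera, given by its name, has taken for a name from the list of things; names that differ only in an ending like _2 or _b are one class to them, and where a whole thing is asked for, a point or a joint stands for the part that bears it (a point fixed in the world has none). Each returns a list of dicts, best first, with "p" (0 to 1); they miss things now and then, are a little off and sometimes report something else, mostly with a low value. They report only what shows in the picture. A call takes as long as a camera call.
- spotter.find_in(camera, label): "uv" ([column, row] in pixels, amid what is visible of it).
- spotter.trace(camera, label): "pixels" (420x560 bool, what is visible of it) and "uv" ([column, row] in pixels, amid what is visible of it).
- spotter.landmark_of(camera, label): "uv" ([column, row] in pixels: a listed point, or the origin of a listed thing).
The state is a dict: "t": time; "joint_positions": joint angles; "joint_velocities": joint speeds; "joint_torque": joint torques, N m; "tcp_pos": TCP position; "tool_rot": TCP orientation; "wrist_force": force on the tool from outside, world axes, zero at the start; "moment": the same for the moment, N m; "finger_gap": finger opening in m.
Only numpy, scipy, OpenCV 4.12 (cv2) and the standard library are available. Lean on these libraries where they do the work, as an engineer would, in place of code of your own. Each camera call takes 0.05 s, during which the arm holds its last target.

## Working session

There is one attempt and no reset: what is moved stays moved. The work goes in short steps, Python scripts to look and compute and a tool call to move; the robot and the scene stay as the last step left them, time stands still between calls to the robot, and variables do not carry over. Pictures are saved under pics/ and viewed, and the job is handed in when it is done.

Besides the shell and the picture viewer there is one more tool, called after "Request:" as name(argument=value, ...) on one line, values as JSON. servo_tool: Moves the arm, as the interface text tells. Its arguments: {"type":"object","properties":{"increments":{"type":"array","items":{"type":"array","items":{"type":"number"}}},"hand":{"type":"number"}},"required":["increments"]}

```bash
mkdir -p pics
cat > h.py <<'E'
import numpy as np,cv2
from station import env,eyes,ticket,spotter
def cam(n):
    i=eyes.camera_info(n);R=cv2.Rodrigues(np.array(i['rvec'],float))[0]
    return np.array(i['mtx'],float),np.array(i['distortion'],float),R,np.array(i['tvec'],float).ravel()
def ray(n,uv):
    K,D,R,t=cam(n)
    p=cv2.undistortPoints(np.array([[uv]],float),K,D)[0,0]
    return -R.T@t,R.T@np.array([p[0],p[1],1])
def onz(n,uv,z):
    c,d=ray(n,uv);return c+d*(z-c[2])/d[2]
def proj(n,P):
    i=eyes.camera_info(n)
    return cv2.projectPoints(np.array(P,float).reshape(-1,1,3),np.array(i['rvec'],float),np.array(i['tvec'],float),np.array(i['mtx'],float),np.array(i['distortion'],float))[0][:,0]
def save(n,f):
    a,d=eyes.grab_frame(n);cv2.imwrite('pics/'+f,a[:,:,::-1]);return a,d
E
python3 - <<'E'
from h import *
np.set_printoptions(precision=4,suppress=True)
s=env.state();print(s['t'],s['tcp_pos'],s['tool_rot'],env.tcp_to_grasp)
for n in('scene','top'):
    a,d=save(n,n+'0.png')
    print(n,-cam(n)[2].T@cam(n)[3])
    for l,z in(('hub_top',.088),('disc_notch',.072),('drive_pin',.0715),('left_post',.078),('right_post',.078),('processor_base',0)):
        for r in spotter.landmark_of(n,l)[:2]: print(l,r['p'],r['uv'],onz(n,r['uv'],z))
E
```

```text
0.0 [0.179  0.5982 0.2219] [[-0.958   0.2867 -0.0005]
 [ 0.2867  0.958  -0.0015]
 [ 0.     -0.0016 -1.    ]] 0.0187
scene [-0.0185  1.1902  0.71  ]
hub_top 0.8 [313.6, 208.8] [0.5262 0.0167 0.088 ]
hub_top 0.28 [255.9, 313.9] [0.404  0.5736 0.088 ]
disc_notch 0.72 [292.3, 217.7] [0.5735 0.0834 0.072 ]
disc_notch 0.56 [265.7, 221.1] [0.6394 0.1476 0.072 ]
drive_pin 0.98 [300.0, 207.1] [ 0.5892 -0.0039  0.0715]
drive_pin 0.54 [313.5, 220.8] [0.5012 0.0689 0.0715]
left_post 0.49 [315.3, 221.3] [0.4891 0.0807 0.078 ]
right_post 0.49 [311.5, 204.5] [ 0.5569 -0.0305  0.078 ]
processor_base 0.87 [309.5, 237.6] [0.5172 0.0631 0.    ]
top [0.2445 0.0699 1.6531]
hub_top 0.71 [273.0, 227.2] [0.5227 0.0435 0.088 ]
hub_top 0.41 [276.7, 231.9] [0.5077 0.0336 0.088 ]
disc_notch 0.71 [260.1, 213.2] [0.5711 0.0786 0.072 ]
drive_pin 0.92 [280.8, 209.5] [0.5778 0.0156 0.0715]
left_post 0.48 [386.8, 231.6] [ 0.4847 -0.2968  0.078 ]
left_post 0.45 [261.2, 240.5] [0.4871 0.0812 0.078 ]
right_post 0.42 [284.3, 218.5] [0.5482 0.0076 0.078 ]
processor_base 0.94 [276.2, 231.6] [0.5236 0.0331 0.    ]
```

Run:
```python
import cv2
a=cv2.imread('pics/scene0.png');b=cv2.imread('pics/top0.png')
cv2.imwrite('pics/s1.png',cv2.resize(a[140:290,210:410],(800,600),interpolation=2))
cv2.imwrite('pics/t1.png',cv2.resize(b[180:285,200:340],(800,600),interpolation=2))
```

```text
(no output)
```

View pics/s1.png

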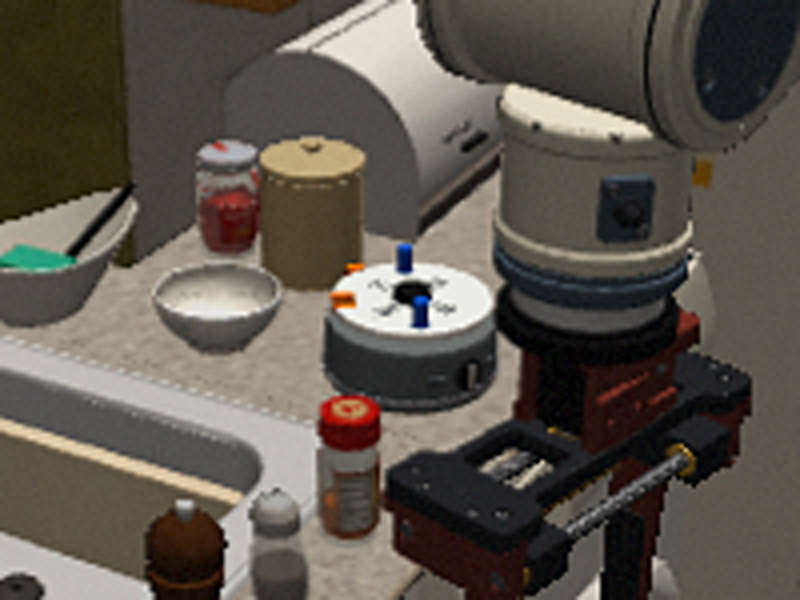

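View pics/t1.png

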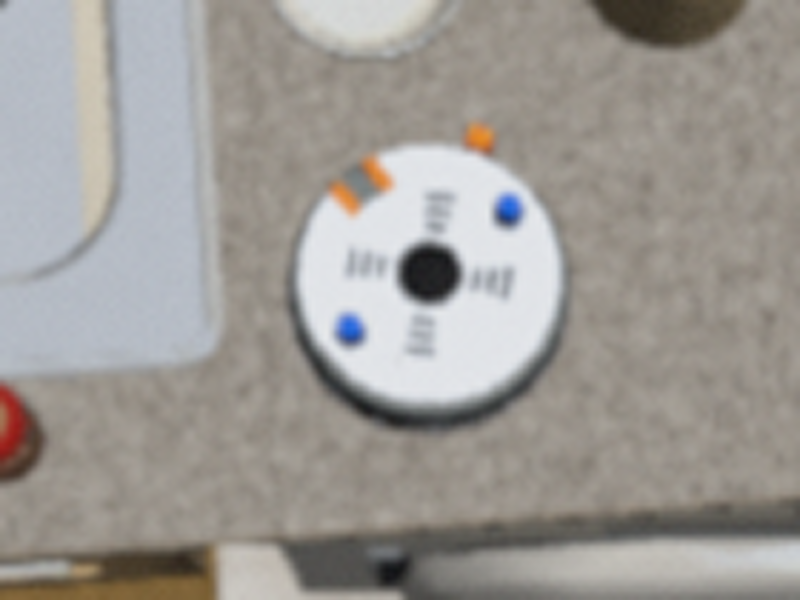

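View pics/top0.png

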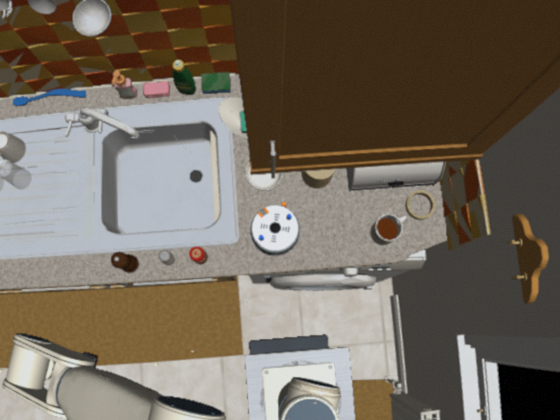

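View pics/scene0.png

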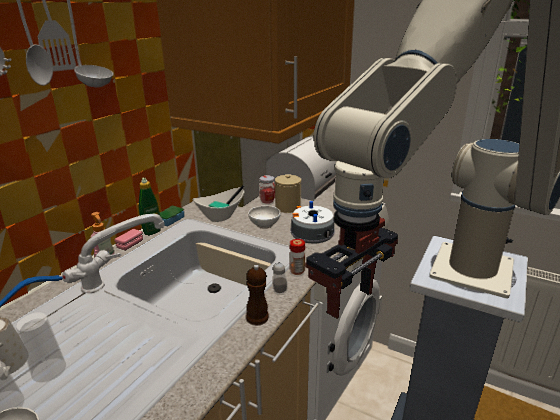

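```bash
cat > m.py <<'E'
from h import *
np.set_printoptions(precision=4,suppress=True)
a,d=save('top','tcur.png')
b=a.astype(int)
# blue, orange, black blobs near disc
sub=np.zeros(a.shape[:2],bool); sub[190:265,240:310]=1
R,G,B=b[...,0],b[...,1],b[...,2]
def blobs(m,z):
    n,l,st,c=cv2.connectedComponentsWithStats((m&sub).astype(np.uint8))
    for i in range(1,n):
        if st[i,4]>5: print(st[i,4],c[i],onz('top',c[i],z))
print('blue');blobs((B>R+60)&(B>G+40),.100)
print('orange');blobs((R>B+80),.078)
print('black');blobs((R<60)&(G<60)&(B<60),.088)
print('white');blobs((R>170)&(G>170)&(B>170),.078)
E
python3 m.py
python3 - <<'E'
from h import *
for n in ('top','scene'):
  eyes.grab_frame(n)
  for l in('tea_mug','salt_shaker','rice_bowl','spice_jar','tape_roll','pepper_mill'):
    for r in spotter.landmark_of(n,l)[:1]: print(n,l,r['p'],onz(n,r['uv'],0).round(3))
E
```

```text
blue
17 [288.5882 215.8824] [ 0.5509 -0.0048  0.1   ]
20 [260.9  237.05] [0.494  0.0812 0.1   ]
orange
15 [283.4 203.6] [0.594  0.0066 0.078 ]
14 [265.5 210. ] [0.5784 0.0617 0.078 ]
13 [260. 214.] [0.5674 0.0791 0.078 ]
black
61 [274.7377 227.3279] [0.5219 0.0383 0.088 ]
21 [266.2857 251.5714] [0.4516 0.0686 0.088 ]
white
1401 [275.2548 228.1906] [0.5209 0.0368 0.078 ]
top tea_mug 0.58 [ 0.498 -0.307  0.   ]
top salt_shaker 0.66 [0.459 0.366 0.   ]
top rice_bowl 0.56 [0.699 0.056 0.   ]
top spice_jar 0.79 [0.465 0.276 0.   ]
top tape_roll 0.6 [ 0.569 -0.435  0.   ]
top pepper_mill 0.6 [0.461 0.5   0.   ]
scene tea_mug 0.38 [0.701 0.033 0.   ]
scene salt_shaker 0.55 [0.462 0.364 0.   ]
scene rice_bowl 0.96 [0.705 0.019 0.   ]
scene spice_jar 0.69 [0.451 0.279 0.   ]
scene pepper_mill 0.86 [0.453 0.506 0.   ]
```

Request:
servo_tool(increments=[[-0.15, -0.15, 0, 0], [-0.3, -0.3, 0, 0], [-0.47, -0.47, 0, 0], [-0.64, -0.64, 0, 0], [-0.8, -0.8, 0, 0], [-0.95, -0.95, 0, 0], [-1, -1, 0, 0], [-1, -1, 0, 0]], hand=0)

```text
t: 2.25
tcp_pos: [0.3141, 0.3488, 0.2229]
tool_rot: [[-0.957, 0.29, 0.0], [0.29, 0.957, 0.0], [-0.0, 0.0, -1.0]]
wrist_force: [0.0, 0.1, 0.6]
finger_gap: 0.0272
```

Request:
servo_tool(increments=[[-0.15, -0.15, 0, 0], [-0.3, -0.3, 0, -0.04], [-0.47, -0.47, 0, -0.1], [-0.64, -0.64, 0.05, -0.16], [-0.8, -0.8, 0.1, -0.24], [-0.95, -0.95, 0.1, -0.24], [-1, -1, 0.1, -0.24], [-1, -1, 0.1, -0.24]])

```text
t: 3.05
tcp_pos: [0.4488, 0.0994, 0.2029]
tool_rot: [[-0.997, -0.081, 0.001], [-0.081, 0.997, 0.001], [-0.001, 0.001, -1.0]]
wrist_force: [0.2, 0.4, -0.9]
finger_gap: 0.0004
```

Run:
```python
from h import *
np.set_printoptions(precision=4,suppress=True)
s=env.state();print(s['t'],s['tcp_pos'],s['tool_rot'],s['finger_gap'],s['wrist_force'],s['joint_positions'])
a,d=save('wrist','w0.png')
for l in('hub_top','disc_notch','drive_pin','left_post','right_post'):
    print(l,[(r['p'],r['uv']) for r in spotter.landmark_of('wrist',l)[:2]])
```

```text
3.05 [0.4488 0.0994 0.2029] [[-0.9967 -0.0806  0.0007]
 [-0.0806  0.9967  0.0008]
 [-0.0007  0.0007 -1.    ]] 0.0003930351579270561 [ 0.1756  0.3899 -0.9461] [ 10.9832  11.8675 114.6633   0.0443  53.4226 -83.6676]
hub_top [(0.61, [200.0, 280.0])]
disc_notch [(0.69, [204.6, 279.3]), (0.25, [157.1, 296.0])]
drive_pin []
left_post [(0.54, [253.1, 249.0])]
right_post [(0.8, [156.0, 296.5])]
```

View pics/w0.png

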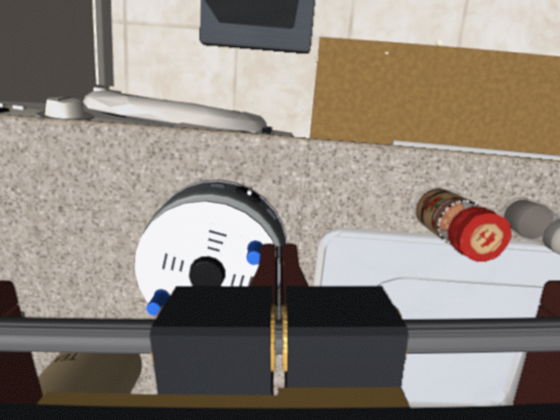

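Run:
```python
from h import *
np.set_printoptions(precision=4,suppress=True)
a=cv2.imread('pics/w0.png')[:,:,::-1].astype(int)
R,G,B=a[...,0],a[...,1],a[...,2]
def bl(m,box,z):
    s=np.zeros(m.shape,bool);s[box[1]:box[3],box[0]:box[2]]=1
    n,l,st,c=cv2.connectedComponentsWithStats((m&s).astype(np.uint8))
    i=1+np.argmax(st[1:,4]);print(st[i],c[i],onz('wrist',c[i],z))
bl((R<60)&(G<60)&(B<60),(185,250,230,284),.088)
bl((B>R+60)&(B>G+40),(240,230,270,270),.095)
bl((B>R+60)&(B>G+40),(140,280,180,320),.095)
print(proj('wrist',[[.522,.0382,.088],[.4935,.0815,.102],[.4935,.0815,.078]]))
c=eyes.camera_info('wrist');print(-cam('wrist')[2].T@cam('wrist')[3])
b=cv2.imread('pics/w0.png')[200:320,120:320];cv2.imwrite('pics/w0c.png',cv2.resize(b,(800,480),interpolation=2))
```

```text
[190 257  35  27 784] [206.7653 271.2245] [0.5136 0.0409 0.088 ]
[246 241  14  24 248] [252.9718 253.5927] [0.4898 0.0819 0.095 ]
[146 290  22  26 221] [154.5113 303.6516] [ 0.547  -0.0047  0.095 ]
[[203.5407 279.2831]
 [251.605  260.8761]
 [253.6164 249.975 ]]
[0.3726 0.0942 0.3648]
```

View pics/w0c.png

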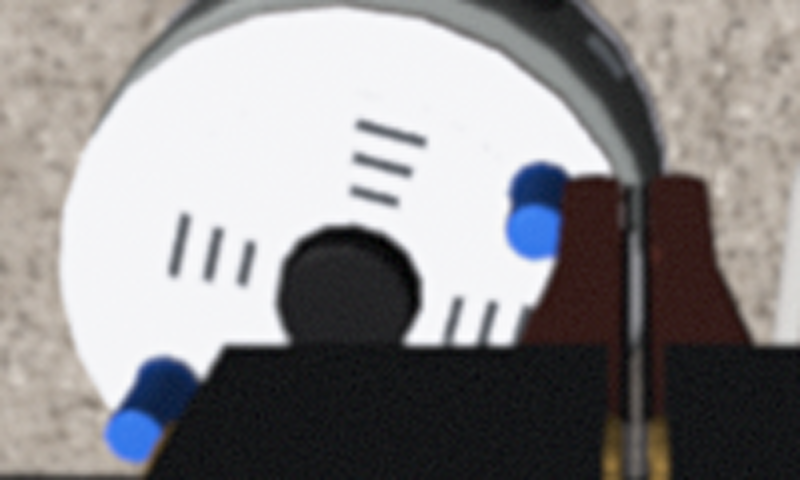

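Run:
```python
from h import *
np.set_printoptions(precision=4,suppress=True)
p=onz('wrist',(254,257.75),.102);q=onz('wrist',(153.25,309),.102);print(p,q,(p+q)/2,np.linalg.norm(p-q),onz('wrist',(207.3,275),.088), np.degrees(np.arctan2(*(p-q)[1::-1])))
p=onz('top',(261.1,237.5),.102);q=onz('top',(288.9,216.5),.102);print(p,q,(p+q)/2,np.linalg.norm(p-q))
```

```text
[0.4904 0.0833 0.102 ] [ 0.548  -0.0034  0.102 ] [0.5192 0.04   0.102 ] 0.10414600041115916 [0.5174 0.0415 0.088 ] 123.571548933604
[0.4923 0.0807 0.102 ] [ 0.5486 -0.0055  0.102 ] [0.5204 0.0376 0.102 ] 0.1029939318797783
```

Request:
servo_tool(increments=[[0, -0.09, 0.1, 0], [0, -0.09, 0.2, 0], [0, -0.09, 0.3, 0], [0, -0.09, 0.4, 0], [0, -0.09, 0.5, 0], [0, -0.09, 0.565, 0], [0, -0.09, 0.565, 0]])

```text
t: 4.05
tcp_pos: [0.4474, 0.0835, 0.0887]
tool_rot: [[-0.996, -0.086, -0.003], [-0.086, 0.996, 0.0], [0.003, 0.0, -1.0]]
wrist_force: [0.4, 0.3, -0.1]
finger_gap: 0.0003
```

Request:
servo_tool(increments=[[-0.025, 0, 0, 0], [-0.05, 0, 0, 0], [-0.075, 0, 0, 0], [-0.1, 0, 0, 0], [-0.12, 0, 0, 0], [-0.14, 0, 0, 0], [-0.15, 0, 0, 0], [-0.15, 0, 0, 0]])

```text
t: 4.85
tcp_pos: [0.477, 0.0861, 0.0884]
tool_rot: [[-0.996, -0.086, -0.004], [-0.086, 0.996, 0.0], [0.004, 0.0, -1.0]]
wrist_force: [-0.8, 1.5, 0.8]
finger_gap: 0.0
```

```bash
python3 m.py
python3 - <<'E'
from h import *
save('wrist','w1.png')
b=cv2.imread('pics/w1.png')[180:360,80:360];cv2.imwrite('pics/w1c.png',cv2.resize(b,(800,514),interpolation=2))
E
```

```text
blue
18 [289.5    216.7778] [ 0.548  -0.0073  0.1   ]
orange
15 [283.4 203.6] [0.594  0.0066 0.078 ]
black
white
223 [290.6009 221.4305] [ 0.5379 -0.0105  0.078 ]
766 [256.9191 221.7493] [0.5445 0.0899 0.078 ]
33 [278.1515 235.7879] [0.4974 0.03   0.078 ]
21 [284.5714 239.0476] [0.4862 0.0117 0.078 ]
37 [289.7027 241.3514] [ 0.4781 -0.0029  0.078 ]
25 [241.4  249.48] [0.4646 0.1417 0.078 ]
```

View pics/w1c.png

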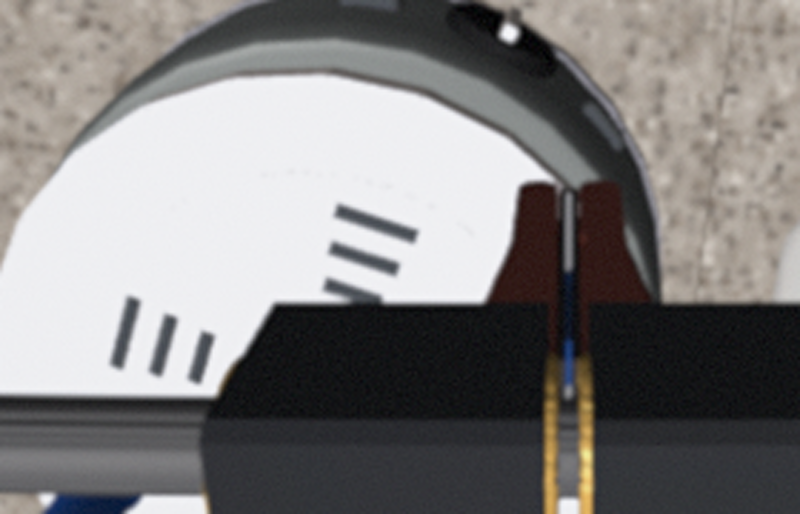

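Request:
servo_tool(increments=[[-0.02, 0, 0, 0], [-0.04, 0, 0, 0], [-0.06, 0, 0, 0], [-0.08, 0, 0, 0], [-0.1, 0, 0, 0], [-0.12, -0.01, 0, 0], [-0.14, -0.01, 0, 0], [-0.16, -0.01, 0, 0], [-0.18, -0.01, 0, 0], [-0.2, -0.01, 0, 0]])

```text
t: 5.95
tcp_pos: [0.5173, 0.0872, 0.0883]
tool_rot: [[-0.996, -0.086, -0.003], [-0.086, 0.996, -0.0], [0.003, -0.0, -1.0]]
wrist_force: [-1.7, -2.6, -0.2]
finger_gap: 0.0005
```

```bash
python3 m.py
python3 - <<'E'
from h import *
save('scene','s2.png')
b=cv2.imread('pics/s2.png')[170:260,250:370];cv2.imwrite('pics/s2c.png',cv2.resize(b,(800,600),interpolation=2))
b=cv2.imread('pics/tcur.png')[180:285,200:340];cv2.imwrite('pics/t2c.png',cv2.resize(b,(800,600),interpolation=2))
E
```

```text
blue
14 [292.5 229.5] [ 0.5093 -0.013   0.1   ]
orange
10 [284.  203.5] [0.5942 0.0048 0.078 ]
black
white
726 [255.6322 205.0427] [0.5958 0.0902 0.078 ]
135 [293.3852 223.7259] [ 0.5303 -0.0182  0.078 ]
40 [276.025 219.925] [0.5458 0.0326 0.078 ]
22 [282.8636 223.8636] [0.5323 0.0131 0.078 ]
39 [287.6667 225.6923] [ 0.5257 -0.0007  0.078 ]
16 [240.375 234.25 ] [0.5104 0.1417 0.078 ]
```

View pics/s2c.png

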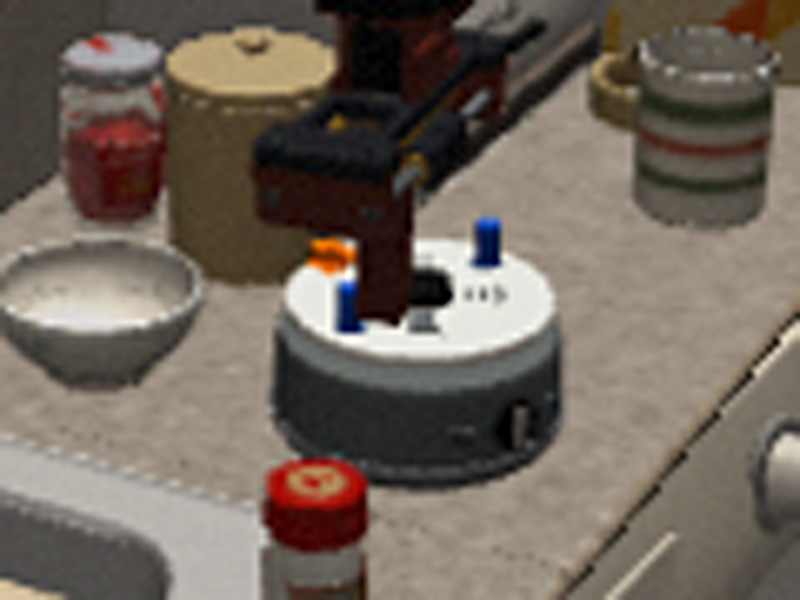

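View pics/t2c.png

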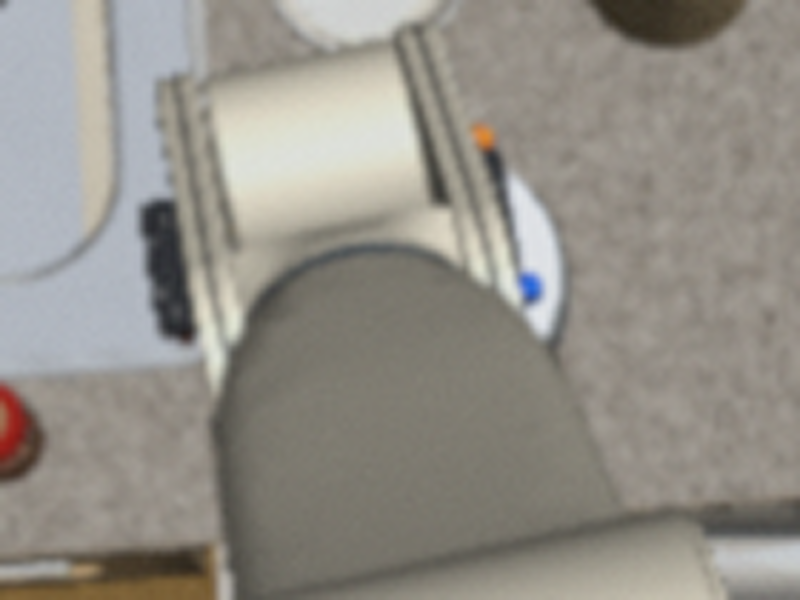

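Request:
servo_tool(increments=[[-0.01, 0, 0, 0], [-0.02, 0, 0, 0], [-0.03, 0, 0, 0], [-0.03, 0, 0, 0]])

```text
t: 6.45
tcp_pos: [0.524, 0.088, 0.0883]
tool_rot: [[-0.996, -0.086, -0.002], [-0.086, 0.996, 0.0], [0.002, 0.0, -1.0]]
wrist_force: [-0.7, -1.3, 0.3]
finger_gap: 0.0007
```

```bash
python3 m.py
python3 - <<'E'
from h import *
save('scene','s3.png')
b=cv2.imread('pics/s3.png')[190:250,280:360];cv2.imwrite('pics/s3c.png',cv2.resize(b,(800,600),interpolation=2))
E
```

```text
blue
9 [292.1111 231.6667] [ 0.503  -0.0113  0.1   ]
orange
black
white
709 [255.2496 202.3893] [0.6041 0.0908 0.078 ]
180 [291.8611 223.3611] [ 0.5318 -0.0138  0.078 ]
38 [275.6579 217.7105] [0.5526 0.0332 0.078 ]
21 [282.1905 221.3333] [0.5401 0.0145 0.078 ]
12 [240.25 232.25] [0.5165 0.1417 0.078 ]
```

View pics/s3c.png

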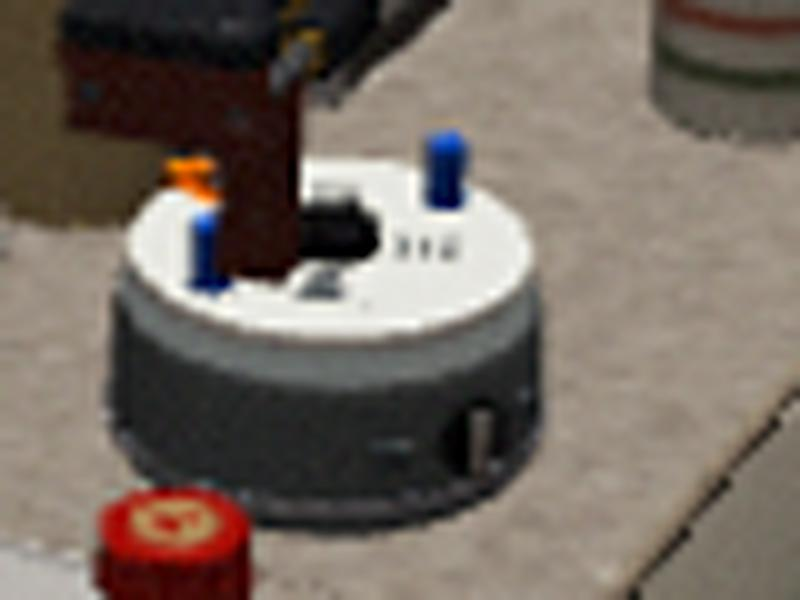

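Request:
servo_tool(increments=[[0.1, 0, 0, 0], [0.2, 0, 0, 0], [0.35, 0, 0, 0], [0.5, 0, -0.1, 0], [0.7, 0, -0.3, 0], [0.8, 0.1, -0.5, 0], [0.8, 0.3, -0.55, 0], [0.8, 0.5, -0.55, 0], [0.8, 0.7, -0.55, 0], [0.8, 0.8, -0.55, 0]])

```text
t: 7.55
tcp_pos: [0.3514, 0.2368, 0.1998]
tool_rot: [[-0.996, -0.088, 0.001], [-0.088, 0.996, 0.003], [-0.001, 0.003, -1.0]]
wrist_force: [0.6, 0.1, -0.1]
finger_gap: 0.0005
```

```bash
python3 m.py
python3 - <<'E'
from h import *
save('scene','s3.png')
b=cv2.imread('pics/s3.png')[190:250,280:360];cv2.imwrite('pics/s3c.png',cv2.resize(b,(800,600),interpolation=2))
b=cv2.imread('pics/tcur.png')[190:262,235:331];cv2.imwrite('pics/t3c.png',cv2.resize(b,(800,600),interpolation=2))
E
```

```text
blue
15 [258.4 220.6] [0.5435 0.0851 0.1   ]
16 [291.5 232. ] [ 0.5021 -0.0094  0.1   ]
orange
50 [283.36 207.38] [0.5824 0.0076 0.078 ]
13 [278.0769 207.8462] [0.5822 0.0236 0.078 ]
black
63 [274.8095 227.2381] [0.5221 0.0381 0.088 ]
29 [264.1379 250.3448] [0.4557 0.0747 0.088 ]
white
1387 [274.4874 228.3086] [0.5208 0.0391 0.078 ]
```

View pics/s3c.png

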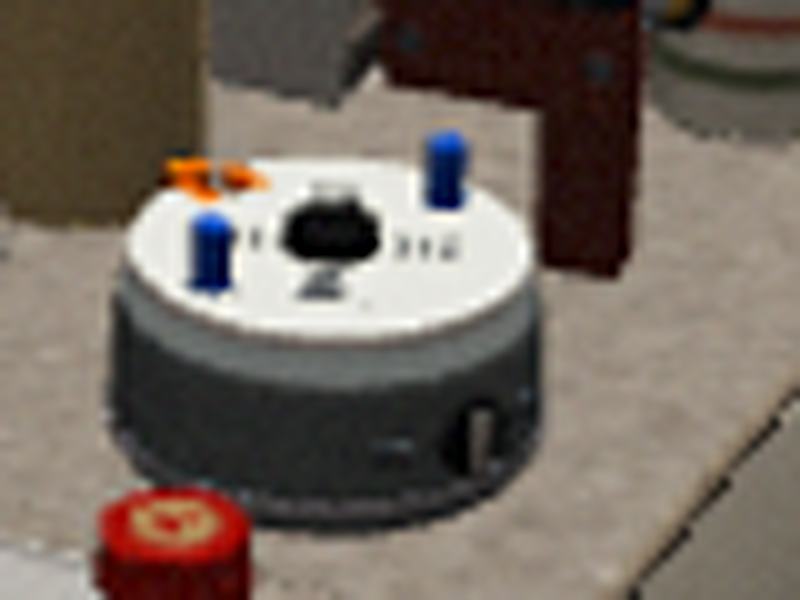

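View pics/t3c.png

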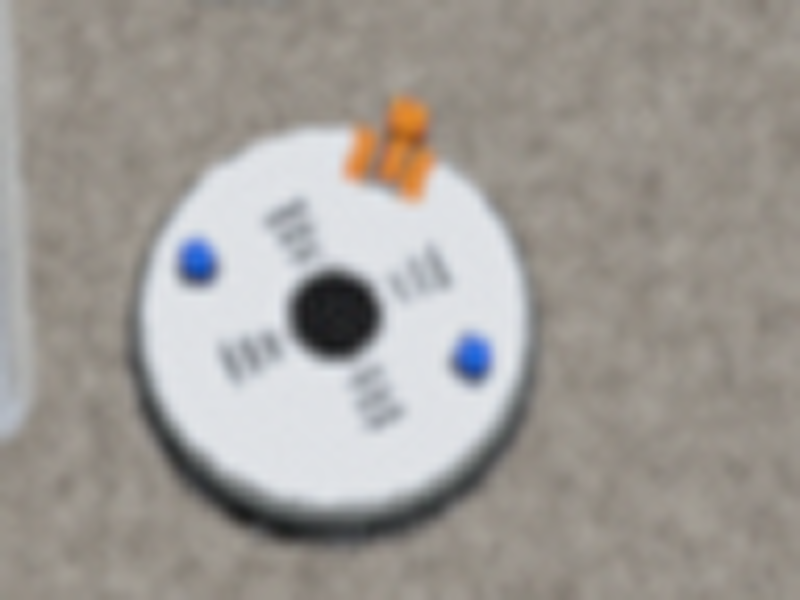

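Request:
servo_tool(increments=[[-0.1, -0.15, 0, 0], [-0.22, -0.3, 0, 0], [-0.35, -0.46, 0, 0], [-0.48, -0.62, 0.05, 0], [-0.6, -0.78, 0.1, 0], [-0.7, -0.92, 0.2, 0], [-0.755, -1, 0.3, 0], [-0.755, -1, 0.35, 0], [-0.755, -1, 0.35, 0]])

```text
t: 8.55
tcp_pos: [0.5182, 0.0499, 0.1275]
tool_rot: [[-0.996, -0.088, -0.003], [-0.088, 0.996, 0.002], [0.003, 0.002, -1.0]]
wrist_force: [0.2, -0.6, -0.1]
finger_gap: 0.0006
```

Run:
```python
from h import *
s=env.state();print(s['tcp_pos'],s['tool_rot'],s['wrist_force'])
d=np.array([.5205,.039,.094])-s['tcp_pos'];print(np.array(s['tool_rot']).T@d/.2)
```

```text
[0.51816875 0.04987095 0.12754528] [[-0.99613531 -0.08776492 -0.0034292 ]
 [-0.08777194  0.99613868  0.00195268]
 [ 0.00324459  0.00224612 -0.99999221]] [ 0.15381198 -0.58643451 -0.11413485]
[-0.00738458 -0.0555446   0.16757897]
```

Request:
servo_tool(increments=[[-0.007, -0.03, 0, 0], [-0.007, -0.056, 0.03, 0], [-0.007, -0.056, 0.08, 0], [-0.007, -0.056, 0.13, 0], [-0.007, -0.056, 0.165, 0], [-0.007, -0.056, 0.165, 0]])

```text
t: 9.15
tcp_pos: [0.5195, 0.0391, 0.0932]
tool_rot: [[-0.996, -0.088, -0.006], [-0.088, 0.996, 0.002], [0.006, 0.002, -1.0]]
wrist_force: [0.2, -0.3, -0.0]
finger_gap: 0.0004
```

Request:
servo_tool(increments=[[0, 0, 0.01, 0], [0, 0, 0.02, 0], [0, 0, 0.03, 0], [0, 0, 0.04, 0], [0, 0, 0.045, 0], [0, 0, 0.045, 0]])

```text
t: 9.75
tcp_pos: [0.5196, 0.0392, 0.0843]
tool_rot: [[-0.996, -0.088, -0.005], [-0.088, 0.996, 0.002], [0.005, 0.002, -1.0]]
wrist_force: [0.1, 0.9, 3.1]
finger_gap: 0.0001
```

Request:
servo_tool(increments=[[0, 0, 0.008, 0], [0, 0, 0.016, 0], [0, 0, 0.024, 0], [0, 0, 0.03, 0], [0, 0, 0.03, 0]])

```text
t: 10.25
tcp_pos: [0.5197, 0.0392, 0.0791]
tool_rot: [[-0.996, -0.088, -0.005], [-0.088, 0.996, 0.002], [0.005, 0.002, -1.0]]
wrist_force: [-4.5, 1.1, 14.2]
finger_gap: 0.0006
```

Request:
servo_tool(increments=[[0, 0, 0.008, 0], [0, 0, 0.015, 0], [0, 0, 0.015, 0]])

```text
t: 10.55
tcp_pos: [0.5199, 0.0392, 0.0787]
tool_rot: [[-0.996, -0.088, -0.005], [-0.088, 0.996, 0.002], [0.005, 0.002, -1.0]]
wrist_force: [-10.9, -0.0, 36.9]
finger_gap: 0.0002
```

Request:
servo_tool(increments=[[0, 0, -0.03, 0], [0, 0, -0.1, 0], [0, 0, -0.2, 0], [0, 0, -0.35, 0], [0, 0, -0.5, 0], [0.15, 0.1, -0.55, 0], [0.35, 0.3, -0.55, 0], [0.55, 0.5, -0.55, 0], [0.7, 0.65, -0.55, 0], [0.8, 0.8, -0.55, 0]])

```text
t: 11.55
tcp_pos: [0.3445, 0.1847, 0.1899]
tool_rot: [[-0.996, -0.088, -0.005], [-0.088, 0.996, 0.002], [0.005, 0.002, -1.0]]
wrist_force: [0.1, 1.1, -0.4]
finger_gap: 0.0005
```

```bash
python3 m.py
python3 - <<'E'
from h import *
print(env.state()['wrist_force'])
save('scene','s4.png')
b=cv2.imread('pics/s4.png')[190:250,280:360];cv2.imwrite('pics/s4c.png',cv2.resize(b,(800,600),interpolation=2))
b=cv2.imread('pics/tcur.png')[190:262,235:331];cv2.imwrite('pics/t4c.png',cv2.resize(b,(800,600),interpolation=2))
E
```

```text
blue
17 [258.4118 220.8824] [0.5426 0.0851 0.1   ]
17 [291.4118 232.8824] [ 0.4995 -0.0089  0.1   ]
orange
64 [282.2031 207.7812] [0.5814 0.0112 0.078 ]
black
60 [274.65 227.85] [0.5203 0.0387 0.088 ]
22 [266.4091 251.6818] [0.4513 0.0683 0.088 ]
white
1394 [274.4024 228.9175] [0.5189 0.0395 0.078 ]
[-1.71319986e+00 -6.65678829e-01  1.95589621e-04]
```

View pics/s4c.png

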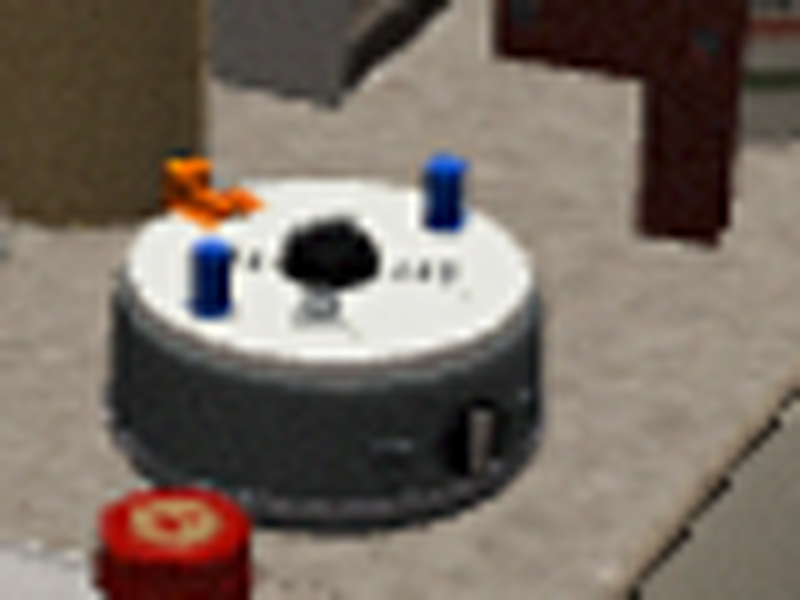

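View pics/t4c.png

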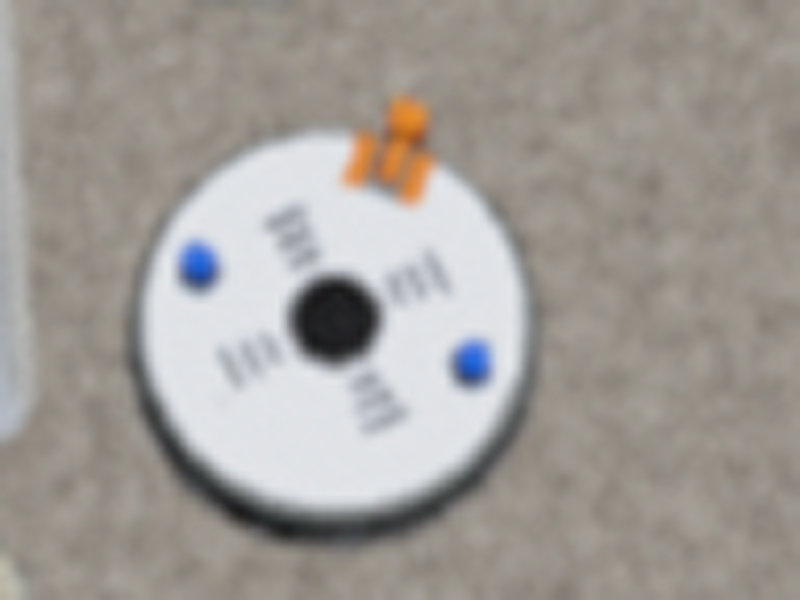

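```bash
python3 -c "
from h import *
print(ticket.job_done(), env.state()['t'])"
```

```text
the job is handed in; nothing more can be done
the job is handed in; nothing more can be done
```

I turned the disc to the pin, pressed it fully home and handed the job in, about 12 s into the 58 s allowed. No verdict was reported.

**Turning:** I pushed the left post clockwise with the closed fingertips, about 57°. The wrist force read no more than about 3 N between moves. After I backed off, the line through the two posts stood at 66.3°, which puts the notch at about −23.7°. I measured the pin at −23.4° to −23.6°. Judging by eye, the notch centre in the top picture looked about 1.4 mm off the pin, still within the 3 mm play.

**Pressing:** I pressed on the black hub. It gave way at about 3 N and came to a hard stop with the fingertip at z = 0.0787. The hub top started at 0.088, so the disc dropped about 9 mm. The last wrist-force reading was 37 N upward and 11 N sideways.

**Last checks:**
- **Seating:** The scene view shows the posts about 8.6 mm lower. The top view shows the pin lying between the notch cheeks.
- **Hand:** It was withdrawn and clear of everything; the wrist force read about zero, apart from 1.7 N sideways that I take as sensor noise.
- **Bystanders:** The hand never came near them, and those visible in the close-ups look unmoved. I did not measure their positions again at the end.

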